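# Run the profile gauge round the curved moulding

### The arm

A 7-joint arm with a two-finger parallel gripper is mounted at the origin on the work surface. World frame = base frame: x ahead of the robot, y to its left, z up, the work surface at z = 0. Lengths are in m, angles in rad, forces in N, time in s.
With the tool pointing down it reaches from about 0.4 to 0.85 m from the base axis. Payload 10.4 kg.
Tool frame: the origin (TCP) lies midway between the tips of the shut fingers; the grasp point (between the pads) lies 19 mm behind it; z points along the fingers, y is the line along which they close (so a half turn about z gives the same grasp; the last joint's range is limited). The gripper opens to 85 mm and grips with 20 to 120 N. Pads are 22 mm wide; open, the fingers measure 114 mm over their backs; the gripper's body (76 mm by 85 mm) begins 54 mm behind the grasp point. The pads swing forward as they close: fully open they stand 13 mm farther back than shut.
Start: joints at [-0.023, 0.332, -0.065, 1.46, 0.022, 1.35, -0.088], TCP at [0.625, 0, 0.231] pointing down, gripper open.
Joint ranges: [-2.6, 2.6], [-0.5, 2.12], [-1.47, 1.34], [0.16, 2.42], [-1.27, 4.41], [0.06, 2.06], [-2.6, 2.6]. Speed limits (rad/s): [2.22, 2.22, 2.79, 2.79, 3.14, 3.14, 3.14].

### API

Orientations are given as a unit quaternion [x, y, z, w].
In Python, from workcell import get_obs, camera, camera_params, hand_in gives the robot as it stands.
- The arm moves only by the tool carry_out, never from a script. Its argument "commands" is a list that holds one entry, the list of rows, each a list of 6 numbers: the shift along the tool's x, y, z in units of 40 mm (1.0 is 40 mm), then the turn, a rotation vector about the tool's x, y, z in units of 6 degrees (1.0 is 6 degrees). In form: [[[x, y, z, ax, ay, az], ...]]. A call has 1 to 20 rows; each row shifts and turns the commanded pose from where the row before left it, along the tool's axes as they then stand; what a row does not reach is not made up. A row lasts 1/12 s, in which the tool goes at most 41.7 mm and 7.16 degrees, less where a joint would pass 70% of its speed; a pose out of reach is approached as far as the arm can. A call is refused whole if a number of a shift passes 1 or a number of a turn 1, either way. A call with a gripper value outside its range is refused whole. "hand" is the closure, from -1 (fully open) to 1 (shut), set as the call begins (left out, the last holds). The fingers move at their own pace and stop on an object; "force" is the grip in N (left out, the last holds). Time passes only in rows, so rows that do not move let the fingers close. It gives the time, the measured TCP pose, the force, the opening and the grip force at its end, in the units of the state.
- get_obs(): the state, without advancing time (a new reading comes with each control period).
- camera(name): name is "scene" or "side" or "wrist"; returns the picture (420x560x3 uint8, red, green, blue); there is no depth.
- camera_params(name): a dict with "mtx" (3x3 intrinsics, pixels), "k1" (the pictures are not rectified: a ray, as slopes to the right and down, at radius r is drawn at 1 + k1 r^2 times it, then the intrinsics apply), "R" (3x3) and "t" (3): a world point X has camera coordinates R X + t. Camera axes: x right, y down, z forward; pixel columns grow to the right and rows downward; lengths in m; the calibration is good to about 2 mm. A picture is of the moment at which its call begins: read the wrist's pose just before it. camera_params takes no time and is no camera call; for the wrist camera it gives the pose at the moment of the call.
- hand_in(): hands the job in; it is judged then, once.
The state is a dict: "clock": time; "joint_pos": joint angles; "joint_velocities": joint speeds; "tau": joint torques, N m; "position": TCP position; "ee_rot": TCP orientation; "ft_force": force on the tool from outside, world axes, zero at the start; "torque": the same for the moment, N m; "grip_width": opening from 0.0 (shut) to 1.0 (fully open); "grasp_force": force on a finger pad.
Only numpy, scipy, OpenCV 4.12 (cv2) and the standard library are available. Lean on these libraries where they do the work, as an engineer would, in place of code of your own. Each camera call takes 0.05 s, during which the arm holds its last target. There are 200 camera calls.

### The job

On the plaster workshop's bench, take the gauge carriage on the bent guide rod by its upright tab and slide it along the rod, turning it with the bend, past the whole curved plaster moulding until it stands up against the end block at the other end; then let go of it. Leave the similar carriage on the straight rod where it is.

Things in the scene. Friction and masses are not known exactly. Their poses are not given: they have to be found in the camera images.
- gauge_grip (a point): Middle of the upright tab (14 mm along rod, 30 across, 46 high) on the loose carriage threaded on the BENT rod: aluminium block 40 mm along rod, 36 wide, 36 high, 17 mm bore 18 mm above its underside, standing on the waxed base plate, on which it slides easily. Point 60 mm above the underside, over the rod. y along the rod, -y the way to go, z up. A 4 mm blade reaches 41 mm to the bend's inside. Pinch tab along rod.
- bend (a point): Bend centre of the fixed curved jig (plate 320 x 150 x 12 mm), 30 mm above the table like the 10 mm steel rod's centre line. In its axes (z up) the rod runs from an end block's face at (110, 95) mm straight along -y to (110, 0), bends round this point at radius 110 mm by 70 deg clockwise from above, then runs straight 50 mm to the second end block (32 mm high). A 28 mm high plaster arc lies inside.
- parked (a point): Where gauge_grip is when the carriage stands square against the second end block: on the last straight of the bent rod, 20 mm before the block's face, 72 mm above the table. y runs along the rod there, -y towards the block.
- straight_grip (a point): Middle of the tab of a second, identical carriage on the bystanding jig with a STRAIGHT rod (plate 230 x 100 mm): not to be moved. y runs along that rod.
There are look-alikes about, which are no part of the job. Leave any turquoise look-alike of the part that bears gauge_grip alone.

How it is judged:
At the end, for the whole second after the job is handed in: The gauge carriage stands released and at rest at the far end of the bent rod: grip point within 14 mm of the parked point, in line with the rod within 12 degrees, upright within 7 degrees; the straight-rod carriage is within 15 mm of where it was (distance between gauge_grip and parked below 0.014 m and angle between the y axis of gauge_grip and the y axis of parked, either way round below 0.21 rad and angle between gauge_grip's own z axis and vertical below 0.12 rad and linear speed of gauge below 0.02 m/s and distance of straight_grip from where it was at the start of the episode below 0.015 m); the robot touches nothing.
It fails at once if the carriage on the straight rod is moved more than 15 mm (distance of straight_grip from where it was at the start of the episode above 0.015 m).
It also fails if it takes over 38 s, if anything falls off the work surface, if the arm or the gripper's body presses on something with over 40 N, if the wrist force passes 120 N, or if a joint passes its speed limit or range.

## Working session

There is one attempt and no reset: what is moved stays moved. The work goes in short steps, Python scripts to look and compute and a tool call to move; the robot and the scene stay as the last step left them, time stands still between calls to the robot, and variables do not carry over. Pictures are saved under pics/ and viewed, at most 10 in all, crops included, and the job is handed in when it is done.

Besides the shell and the picture viewer there is one more tool, called after "Request:" as name(argument=value, ...) on one line, values as JSON. carry_out: Moves the arm, as the interface text tells. Its arguments: {"type":"object","properties":{"commands":{"type":"array"},"hand":{"type":"number"},"force":{"type":"number"}},"required":["commands"]}

```bash
mkdir -p pics; ls; cat > h.py <<'E'
import numpy as np, cv2
from workcell import get_obs, camera, camera_params, hand_in
def ray(p,uv):
    n=cv2.undistortPoints(np.array([[uv]],float),np.array(p["mtx"],float),np.array([p["k1"],0,0,0],float))[0,0]
    R=np.array(p["R"]);t=np.array(p["t"])
    return -R.T@t, R.T@np.array([n[0],n[1],1])
def onz(p,uv,z):
    o,d=ray(p,uv); return o+d*(z-o[2])/d[2]
def proj(p,X):
    c=np.array(p["R"])@np.array(X)+np.array(p["t"]); s=c[:2]/c[2]; s=s*(1+p["k1"]*(s@s))
    m=np.array(p["mtx"]); return m[:2,:2]@s+m[:2,2]
E
python3 - <<'E'
from h import *
import json
for n in("scene","side"):
    im=camera(n); cv2.imwrite(f"pics/{n}0.png",im[:,:,::-1])
    p=camera_params(n); o=-np.array(p["R"]).T@np.array(p["t"]); print(n,o.round(3),p["k1"])
o=get_obs();print(o["clock"],o["position"],o["ee_rot"],o["grip_width"])
E
```

```text
pics
scene [ 0.8   -0.331  0.663] -0.10520278992536526
side [0.155 0.634 0.8  ] -0.12146744100189669
0.1 [6.24656652e-01 1.84833993e-05 2.30607156e-01] [ 7.07100110e-01  7.07113167e-01 -4.61030302e-04 -4.37006242e-04] 0.9970193905412126
```

View pics/scene0.png

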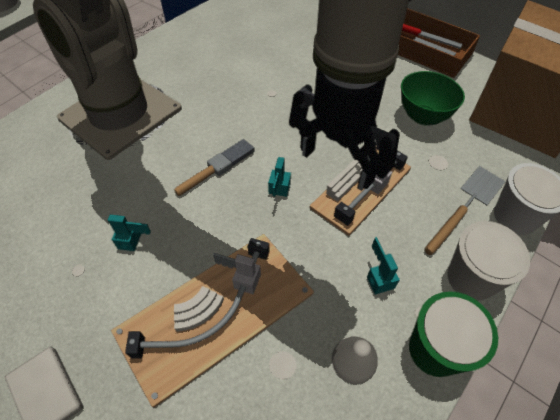

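View pics/side0.png

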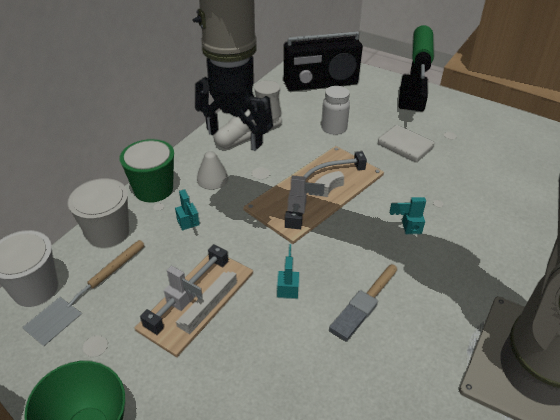

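The scene picture shows the bent jig: the start block is near (258,248), the carriage near (246,272) and the end block near (135,343). The side picture shows the same jig, with the carriage at about (298,195). I'll take enlarged crops of both to measure from.

```bash
python3 - <<'E'
import cv2
a=cv2.imread("pics/scene0.png")[230:400,105:320]; cv2.imwrite("pics/c1.png",cv2.resize(a,None,fx=3.5,fy=3.5,interpolation=cv2.INTER_CUBIC))
a=cv2.imread("pics/side0.png")[140:245,240:390]; cv2.imwrite("pics/c2.png",cv2.resize(a,None,fx=5,fy=5,interpolation=cv2.INTER_CUBIC))
E
```

```text
(no output)
```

View pics/c1.png

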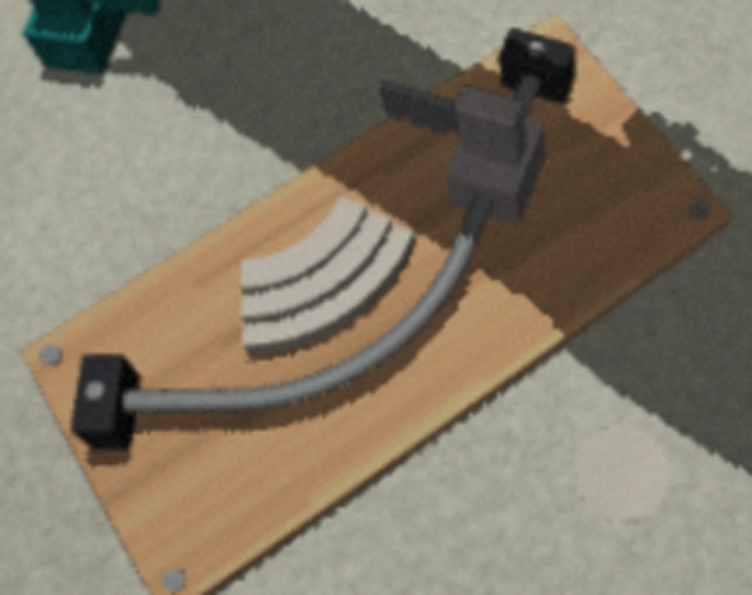

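View pics/c2.png

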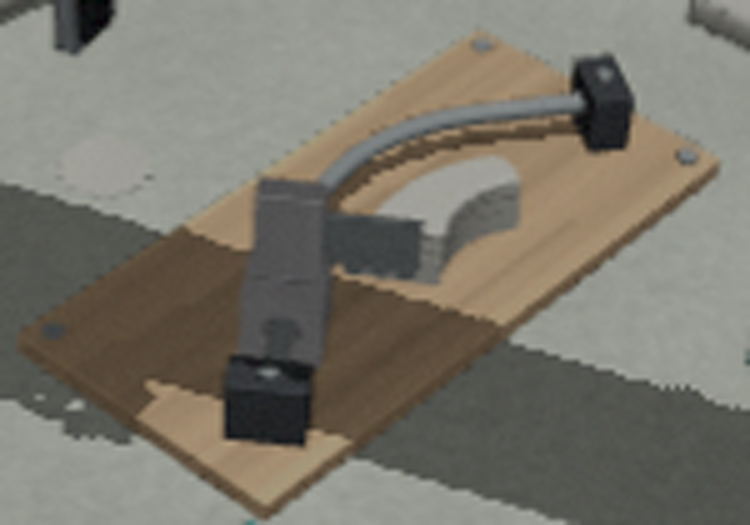

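The crops show the rod meeting the end block at c1 (127,400) and c2 (580,102). The start face is near c1 (530,95), and the tab top is visible in both crops.

```bash
cat >> h.py <<'E'
def s1(u,v): return (105+(u+.5)/3.5-.5, 230+(v+.5)/3.5-.5)
def s2(u,v): return (240+(u+.5)/5-.5, 140+(v+.5)/5-.5)
def tri(pa,ua,pb,ub):
    (o1,d1),(o2,d2)=ray(pa,ua),ray(pb,ub); d1/=np.linalg.norm(d1); d2/=np.linalg.norm(d2)
    s=np.linalg.lstsq(np.c_[d1,-d2],o2-o1,rcond=None)[0]; a=o1+s[0]*d1;b=o2+s[1]*d2
    return (a+b)/2,np.linalg.norm(a-b)
E
python3 - <<'E'
from h import *
A=camera_params("scene");B=camera_params("side")
np.set_printoptions(precision=4,suppress=True)
print("end screw",tri(A,s1(94,391),B,s2(603,75)))
print("start screw",tri(A,s1(537,47),B,s2(268,373)))
print("plate corners A",*[onz(A,s1(*q),.012) for q in((22,351),(555,15),(732,215))])
print("plate corners B",*[onz(B,s2(*q),.012) for q in((718,165),(265,515),(20,338),(480,30))])
print("plate screws A",*[onz(A,s1(*q),.012) for q in((50,355),(173,580),(699,210))])
print("plate screws B",*[onz(B,s2(*q),.012) for q in((687,156),(482,46),(53,331))])
print("end faceA",onz(A,s1(129,400),.030),"B",onz(B,s2(582,102),.030))
print("rodA",*[onz(A,s1(*q),.030) for q in((130,400),(170,401),(210,400),(260,395),(320,379),(370,353),(420,312),(450,268),(470,230),(530,90))])
print("rodB",*[onz(B,s2(*q),.030) for q in((578,103),(520,108),(470,115),(420,128),(370,152),(340,180))])
# tab: top corners at z=.012+.083
print("tabtop A",*[onz(A,s1(*q),.095) for q in((468,88),(530,98),(522,160),(460,150))])
print("tabtop B",*[onz(B,s2(*q),.095) for q in((260,180),(328,182),(325,194),(258,194))])
E
```

```text
end screw (array([ 0.5076, -0.3363,  0.0446]), np.float64(0.0006601855083979364))
start screw (array([ 0.5399, -0.0745,  0.0447]), np.float64(0.0006294093509891337))
plate corners A [ 0.45   -0.3481  0.012 ] [ 0.5206 -0.0393  0.012 ] [ 0.6649 -0.0708  0.012 ]
plate corners B [ 0.4467 -0.3422  0.012 ] [ 0.5151 -0.0313  0.012 ] [ 0.6598 -0.0679  0.012 ] [ 0.5914 -0.3794  0.012 ]
plate screws A [ 0.4619 -0.3401  0.012 ] [ 0.5845 -0.3679  0.012 ] [ 0.6507 -0.0792  0.012 ]
plate screws B [ 0.462  -0.3407  0.012 ] [ 0.5845 -0.3678  0.012 ] [ 0.6501 -0.0793  0.012 ]
end faceA [ 0.5158 -0.3284  0.03  ] B [ 0.5141 -0.3299  0.03  ]
rodA [ 0.5161 -0.3281  0.03  ] [ 0.5304 -0.3161  0.03  ] [ 0.5439 -0.3035  0.03  ] [ 0.5595 -0.2867  0.03  ] [ 0.5748 -0.2635  0.03  ] [ 0.5835 -0.2399  0.03  ] [ 0.5873 -0.2107  0.03  ] [ 0.583  -0.1858  0.03  ] [ 0.5771 -0.1654  0.03  ] [ 0.5482 -0.0895  0.03  ]
rodB [ 0.5154 -0.3282  0.03  ] [ 0.5372 -0.31    0.03  ] [ 0.5549 -0.2926  0.03  ] [ 0.5703 -0.2712  0.03  ] [ 0.5817 -0.2429  0.03  ] [ 0.5836 -0.2176  0.03  ]
tabtop A [ 0.5516 -0.132   0.095 ] [ 0.5768 -0.1174  0.095 ] [ 0.5949 -0.1431  0.095 ] [ 0.5704 -0.1573  0.095 ]
tabtop B [ 0.5759 -0.128   0.095 ] [ 0.551  -0.1418  0.095 ] [ 0.5482 -0.1342  0.095 ] [ 0.5719 -0.1196  0.095 ]
```

```bash
cat > fit.py <<'E'
from h import *
from scipy.optimize import least_squares
np.set_printoptions(precision=4,suppress=True)
A=camera_params("scene");B=camera_params("side")
P=[onz(A,s1(*q),.030)[:2] for q in((145,401),(170,401),(210,400),(260,395),(320,379),(370,353),(420,312),(450,268),(470,230),(530,90))]+[onz(B,s2(*q),.030)[:2] for q in((560,104),(520,108),(470,115),(420,128),(370,152))]
P=np.array(P); S=np.array([[.5399,-.0745],[.5076,-.3363]])
def rot(a): return np.array([[np.cos(a),-np.sin(a)],[np.sin(a),np.cos(a)]])
d=np.array([-np.sin(np.radians(70)),-np.cos(np.radians(70))]); e=.11*np.array([np.cos(np.radians(70)),-np.sin(np.radians(70))])
def res(v):
    L=(P-v[1:3])@rot(v[0]); r=[]
    for q in L:
        if q[1]>0: r.append(q[0]-.11)
        elif (q-e)@d>0: r.append((q-e)@np.array([-d[1],d[0]])*-1)
        else: r.append(np.hypot(*q)-.11)
    h=v[3]; M=np.array([[.11,.095+h],e+d*(.05+h)])
    return np.r_[r,((S-v[1:3])@rot(v[0])-M).ravel()]
f=least_squares(res,[.388,.478,-.214,.01]); a,b=f.x[0],f.x[1:3]
W=lambda q:b+rot(a)@np.array(q)
park=W(e+d*.03)
if __name__=="__main__":
    print(np.degrees(a),b,f.x[3]); print((f.fun*1e3).round(1)); print("park",park,"yaw",np.degrees(a)-90)
    for q in((.5618,-.131),(.564,-.128)): print("tab local",(np.array(q)-b)@rot(a))
    for y in (.04,.055,.065,.075):  # predicted top-of-tab corners in crop pixels
        print(y,*[((proj(C,[*W((.11+sx*.015,y+sy*.007)),.095])-o+.5)*k-.5).round(0) for C,o,k in((A,(105,230),3.5),(B,(240,140),5)) for sx,sy in((-1,1),(1,1),(1,-1),(-1,-1))])
E
python3 fit.py
```

```text
22.19867524003615 [ 0.4777 -0.2141] 0.010316271734632862
[-0.9 -1.  -0.7 -0.6 -1.  -1.1 -0.3 -0.9  0.4  2.3 -0.7 -1.   0.1 -1.1
 -2.   0.4  0.4  0.6 -0.5]
park [ 0.5293 -0.3157] yaw -67.80132475996385
tab local [0.1093 0.0451]
tab local [0.1125 0.0471]
0.04 [458.  87.] [520. 105.] [509. 131.] [447. 113.] [326. 194.] [255. 186.] [259. 165.] [330. 173.]
0.055 [470.  60.] [530.  78.] [520. 103.] [459.  86.] [322. 217.] [250. 209.] [255. 188.] [326. 195.]
0.065 [477.  43.] [538.  60.] [528.  85.] [467.  67.] [319. 232.] [246. 224.] [251. 203.] [323. 210.]
0.075 [485.  25.] [545.  42.] [535.  67.] [474.  50.] [316. 248.] [243. 240.] [248. 218.] [320. 226.]
```

Request:
carry_out(commands=[[[-0.55, -0.26, 0.25, 0, 0, 0], [-0.55, -0.26, 0.25, 0, 0, 0], [-0.55, -0.26, 0.25, 0, 0, 0], [-0.55, -0.26, 0.25, 0, 0, 0], [-0.55, -0.26, 0.25, 0, 0, 0], [-0.55, -0.26, 0.25, 0, 0, 0], [0, 0, 0, 0, 0, 0.94], [0, 0, 0, 0, 0, 0.94], [0, 0, 0, 0, 0, 0.94], [0, 0, 0, 0, 0, 0.94], [0, 0, 0, 0, 0, 0.94], [0, 0, 0, 0, 0, 0.94], [0, 0, 0, 0, 0, 0.94], [0, 0, 0, 0, 0, 0.94], [0, 0, 0, 0, 0, 0.94], [0, 0, 0, 0, 0, 0.94], [0, 0, 0, 0, 0, 0.94], [0, 0, 0, 0, 0, 0.94], [0, 0, 0, 0, 0, 0], [0, 0, 0, 0, 0, 0]]], hand=-1, force=40)

```text
clock: 1.77
position: [0.5625, -0.1319, 0.171]
ee_rot: [0.981, 0.195, -0.0, -0.0]
ft_force: [-0.6, 0.4, 0.5]
grip_width: 0.998
grasp_force: 0.0
```

```bash
python3 - <<'E'
from fit import *
p=camera_params("wrist"); im=camera("wrist")[:,:,::-1].copy()
cv2.imwrite("pics/w1.png",im)
print(get_obs()["joint_pos"])
c=[np.append(W((.11+sx*.015,.044+sy*.007)),.095) for sx,sy in((-1,1),(1,1),(1,-1),(-1,-1))]
print(*[proj(p,x).round(0) for x in c]); print("parked",proj(p,[*park,.072]))
E
```

```text
[ 0.0321  0.2667  0.1407  1.6777 -0.0396  1.2003 -0.9953]
[276. 243.] [276. 202.] [296. 202.] [296. 243.]
parked [468.5429 324.6406]
```

View pics/w1.png

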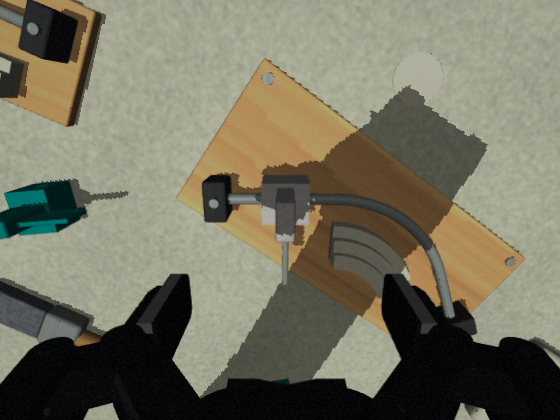

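The wrist view shows the tab at about columns 277–295 and rows 190–241, close to the prediction. I'll zoom in to check it.

```bash
python3 - <<'E'
import cv2
a=cv2.imread("pics/w1.png")[160:300,230:340]; cv2.imwrite("pics/w1c.png",cv2.resize(a,None,fx=4.2,fy=4.2,interpolation=cv2.INTER_CUBIC))
E
```

```text
(no output)
```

View pics/w1c.png

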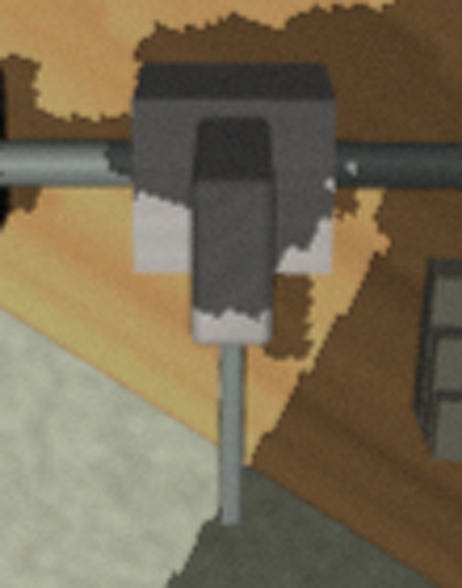

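The tab's top face spans (276–295, 203–241), within 1 px of the prediction, and the carriage is square. Next I descend and pinch.

Request:
carry_out(commands=[[[0, 0, 0.475, 0, 0, 0], [0, 0, 0.475, 0, 0, 0], [0, 0, 0.475, 0, 0, 0], [0, 0, 0.475, 0, 0, 0], [0, 0, 0.475, 0, 0, 0], [0, 0, 0.475, 0, 0, 0], [0, 0, 0, 0, 0, 0], [0, 0, 0, 0, 0, 0]]])

```text
clock: 2.48
position: [0.562, -0.1319, 0.0568]
ee_rot: [0.981, 0.194, -0.001, -0.0]
ft_force: [-0.2, -1.2, -0.1]
grip_width: 0.997
grasp_force: 0.0
```

Request:
carry_out(commands=[[[0, 0, 0, 0, 0, 0], [0, 0, 0, 0, 0, 0], [0, 0, 0, 0, 0, 0], [0, 0, 0, 0, 0, 0], [0, 0, 0, 0, 0, 0], [0, 0, 0, 0, 0, 0], [0, 0, 0, 0, 0, 0], [0, 0, 0, 0, 0, 0], [0, 0, 0, 0, 0, 0], [0, 0, 0, 0, 0, 0], [0, 0, 0, 0, 0, 0], [0, 0, 0, 0, 0, 0]]], hand=1, force=40)

```text
clock: 3.48
position: [0.5629, -0.132, 0.0577]
ee_rot: [0.981, 0.194, 0.0, 0.0]
ft_force: [-1.5, 0.7, 5.4]
grip_width: 0.158
grasp_force: 42.4
```

Request:
carry_out(commands=[[[0, 0.1, 0, 0, 0, 0], [0, 0.1, 0, 0, 0, 0], [0, 0.1, 0, 0, 0, 0], [0, 0.1, 0, 0, 0, 0], [0, 0.1, 0, 0, 0, 0], [0, 0.1, 0, 0, 0, 0], [0, 0.1, 0, 0, 0, 0], [0, 0.1, 0, 0, 0, 0], [0, 0.1, 0, 0, 0, 0], [0, 0.1, 0, 0, 0, 0], [0, 0.1, 0, 0, 0, 0], [0, 0, 0, 0, 0, 0]]])

```text
clock: 4.48
position: [0.5799, -0.1739, 0.0577]
ee_rot: [0.981, 0.193, 0.001, 0.0]
ft_force: [-0.6, -1.1, 6.1]
grip_width: 0.158
grasp_force: 42.5
```

```bash
cat > loc.py <<'E'
from fit import *
o=get_obs(); q=o["ee_rot"]; x=o["position"]
L=(np.array(x[:2])-b)@rot(a); th=np.degrees(np.arctan2(-L[1],L[0]))
print("local",L,"angle",th,"r",np.hypot(*L),"turned",np.degrees(a)-2*np.degrees(np.arctan2(q[1],q[0])),"z",x[2],"F",np.array(o["ft_force"]),o["torque"],"to park local(x,y)",(park-x[:2])@rot(a-np.radians(70)))
E
python3 loc.py
```

```text
local [ 0.1099 -0.0014] angle 0.7454529566858148 r 0.1098758370547273 turned -0.06695995360443519 z 0.05770223451701356 F [-0.5556 -1.0853  6.1273] [-0.2605 -0.1097  0.0616] to park local(x,y) [ 0.0711 -0.1328]
```

Request:
carry_out(commands=[[[-0.0013, 0.084, 0, 0, 0, 0.31], [-0.0013, 0.084, 0, 0, 0, 0.31], [-0.0013, 0.084, 0, 0, 0, 0.31], [-0.0013, 0.084, 0, 0, 0, 0.3], [-0.0013, 0.084, 0, 0, 0, 0.3], [-0.0013, 0.084, 0, 0, 0, 0.292], [-0.0013, 0.084, 0, 0, 0, 0.292], [-0.0013, 0.084, 0, 0, 0, 0.292], [-0.0013, 0.084, 0, 0, 0, 0.292], [-0.0013, 0.084, 0, 0, 0, 0.292], [-0.0013, 0.084, 0, 0, 0, 0.292], [-0.0013, 0.084, 0, 0, 0, 0.292], [-0.0013, 0.084, 0, 0, 0, 0.292], [-0.0013, 0.084, 0, 0, 0, 0.292], [-0.0013, 0.084, 0, 0, 0, 0.292], [-0.0013, 0.084, 0, 0, 0, 0.292], [0, 0, 0, 0, 0, 0]]])

```text
clock: 5.9
position: [0.587, -0.2263, 0.0577]
ee_rot: [0.998, -0.055, 0.0, 0.0]
ft_force: [0.8, -1.5, 5.3]
grip_width: 0.156
grasp_force: 42.6
```

```bash
python3 loc.py
```

```text
local [ 0.0966 -0.0526] angle 28.597699884387783 r 0.10999008573648014 turned 28.49321076697807 z 0.05768413068909427 F [ 0.8112 -1.4677  5.3317] [-0.2184 -0.0199 -0.0055] to park local(x,y) [ 0.0275 -0.1027]
```

Radius and turn are both on track at 28.6°, which leaves 41.4°. That is 20 rows of 1.75°, plus 4 more.

Request:
carry_out(commands=[[[-0.0013, 0.084, 0, 0, 0, 0.292], [-0.0013, 0.084, 0, 0, 0, 0.292], [-0.0013, 0.084, 0, 0, 0, 0.292], [-0.0013, 0.084, 0, 0, 0, 0.292], [-0.0013, 0.084, 0, 0, 0, 0.292], [-0.0013, 0.084, 0, 0, 0, 0.292], [-0.0013, 0.084, 0, 0, 0, 0.292], [-0.0013, 0.084, 0, 0, 0, 0.292], [-0.0013, 0.084, 0, 0, 0, 0.292], [-0.0013, 0.084, 0, 0, 0, 0.292], [-0.0013, 0.084, 0, 0, 0, 0.292], [-0.0013, 0.084, 0, 0, 0, 0.292], [-0.0013, 0.084, 0, 0, 0, 0.292], [-0.0013, 0.084, 0, 0, 0, 0.292], [-0.0013, 0.084, 0, 0, 0, 0.292], [-0.0013, 0.084, 0, 0, 0, 0.292], [-0.0013, 0.084, 0, 0, 0, 0.292], [-0.0013, 0.084, 0, 0, 0, 0.292], [-0.0013, 0.084, 0, 0, 0, 0.292], [0, 0, 0, 0, 0, 0]]])

```text
clock: 7.57
position: [0.5623, -0.2844, 0.0577]
ee_rot: [0.941, -0.339, 0.001, 0.0]
ft_force: [-0.9, 0.0, 5.4]
grip_width: 0.158
grasp_force: 42.6
```

```bash
python3 loc.py
```

```text
local [ 0.0518 -0.0971] angle 61.92100151108254 r 0.11000028586492068 turned 61.78925542727137 z 0.05771465940899298 F [-0.9347  0.0493  5.3721] [-0.1963  0.1994 -0.0237] to park local(x,y) [ 0.0011 -0.0455]
```

Request:
carry_out(commands=[[[-0.0011, 0.078, 0, 0, 0, 0.273], [-0.0011, 0.078, 0, 0, 0, 0.273], [-0.0011, 0.078, 0, 0, 0, 0.273], [-0.0011, 0.078, 0, 0, 0, 0.273], [-0.0011, 0.078, 0, 0, 0, 0.273], [0, 0.07, 0, 0, 0, 0], [0, 0.07, 0, 0, 0, 0], [0, 0.07, 0, 0, 0, 0], [0, 0.07, 0, 0, 0, 0], [0, 0.07, 0, 0, 0, 0], [0, 0.07, 0, 0, 0, 0], [0, 0.07, 0, 0, 0, 0], [0, 0.07, 0, 0, 0, 0], [0, 0.07, 0, 0, 0, 0], [0, 0, 0, 0, 0, 0], [0, 0, 0, 0, 0, 0]]])

```text
clock: 8.9
position: [0.5329, -0.3125, 0.0577]
ee_rot: [0.915, -0.404, 0.0, 0.0]
ft_force: [-0.8, -0.1, 5.8]
grip_width: 0.161
grasp_force: 42.7
```

```bash
python3 loc.py
```

```text
local [ 0.014 -0.112] angle 82.88075041014686 r 0.1128474813493379 turned 69.85113996848614 z 0.05769336100878762 F [-0.8005 -0.0987  5.7877] [-0.1751  0.2249 -0.0272] to park local(x,y) [-0.     -0.0048]
```

4.8 mm remain. I'll creep forward until it touches the block.

Request:
carry_out(commands=[[[0, 0.03, 0, 0, 0, 0], [0, 0.03, 0, 0, 0, 0], [0, 0.03, 0, 0, 0, 0], [0, 0.02, 0, 0, 0, 0], [0, 0.02, 0, 0, 0, 0], [0, 0, 0, 0, 0, 0], [0, 0, 0, 0, 0, 0]]])

```text
clock: 9.48
position: [0.5295, -0.3155, 0.0577]
ee_rot: [0.915, -0.404, 0.001, 0.0]
ft_force: [0.2, 0.6, 5.6]
grip_width: 0.158
grasp_force: 42.6
```

```bash
python3 loc.py
```

```text
local [ 0.0097 -0.1135] angle 85.12433207218085 r 0.1139402758608046 turned 69.81959974142497 z 0.05769164450864424 F [0.2092 0.6299 5.6261] [ 0.0761 -0.0274  0.0165] to park local(x,y) [ 0.     -0.0003]
```

Request:
carry_out(commands=[[[0, 0.02, 0, 0, 0, 0], [0, 0.02, 0, 0, 0, 0], [0, 0, 0, 0, 0, 0], [0, 0, 0, 0, 0, 0]]])

```text
clock: 9.82
position: [0.5289, -0.316, 0.0577]
ee_rot: [0.915, -0.403, 0.001, -0.0]
ft_force: [2.6, 2.5, 5.4]
grip_width: 0.155
grasp_force: 42.6
```

```bash
python3 loc.py
```

```text
local [ 0.0089 -0.1137] angle 85.51235711855018 r 0.11408724785680363 turned 69.78218490954157 z 0.05769476769794061 F [2.6031 2.4611 5.3705] [ 0.3491 -0.6868 -0.0309] to park local(x,y) [0.0001 0.0005]
```

Contact is felt, with about 3.6 N pushing back along the rod. Next: ease off, open and lift.

Request:
carry_out(commands=[[[0, -0.015, 0, 0, 0, 0], [0, 0, 0, 0, 0, 0]]])

```text
clock: 9.98
position: [0.529, -0.316, 0.0577]
ee_rot: [0.915, -0.404, 0.001, -0.0]
ft_force: [2.4, 1.3, 6.0]
grip_width: 0.159
grasp_force: 42.6
```

Request:
carry_out(commands=[[[0, 0, 0, 0, 0, 0], [0, 0, 0, 0, 0, 0], [0, 0, 0, 0, 0, 0], [0, 0, 0, 0, 0, 0], [0, 0, 0, 0, 0, 0], [0, 0, 0, 0, 0, 0], [0, 0, 0, 0, 0, 0], [0, 0, 0, 0, 0, 0], [0, 0, 0, 0, 0, 0], [0, 0, 0, 0, 0, 0]]], hand=-1)

```text
clock: 10.82
position: [0.5284, -0.3159, 0.0573]
ee_rot: [0.915, -0.404, 0.0, -0.0]
ft_force: [-0.3, -0.3, 0.0]
grip_width: 0.997
grasp_force: 0.0
```

Request:
carry_out(commands=[[[0, 0, -0.2, 0, 0, 0], [0, 0, -0.4, 0, 0, 0], [0, 0, -0.5, 0, 0, 0], [0, 0, -0.5, 0, 0, 0], [0, 0, -0.5, 0, 0, 0], [0, 0, -0.5, 0, 0, 0], [0, 0, -0.4, 0, 0, 0], [0, 0, 0, 0, 0, 0], [0, 0, 0, 0, 0, 0], [0, 0, 0, 0, 0, 0], [0, 0, 0, 0, 0, 0]]])

```text
clock: 11.73
position: [0.5279, -0.3156, 0.1764]
ee_rot: [0.915, -0.404, -0.001, -0.0]
ft_force: [0.2, 1.1, -0.2]
grip_width: 0.997
grasp_force: 0.0
```

```bash
python3 - <<'E'
from fit import *
p=camera_params("wrist"); im=camera("wrist")[:,:,::-1].copy()
n=rot(a)@d; m=np.array([-n[1],n[0]])
print(*[proj(p,[*(park+n*i*.007+m*j*.015),.095]).round(0) for i,j in((1,1),(1,-1),(-1,-1),(-1,1))])
c=im[130:330,160:430]; cv2.imwrite("pics/w2.png",cv2.resize(c,None,fx=2.9,fy=2.9,interpolation=cv2.INTER_CUBIC))
E
```

```text
[294. 200.] [294. 239.] [274. 239.] [274. 200.]
```

View pics/w2.png

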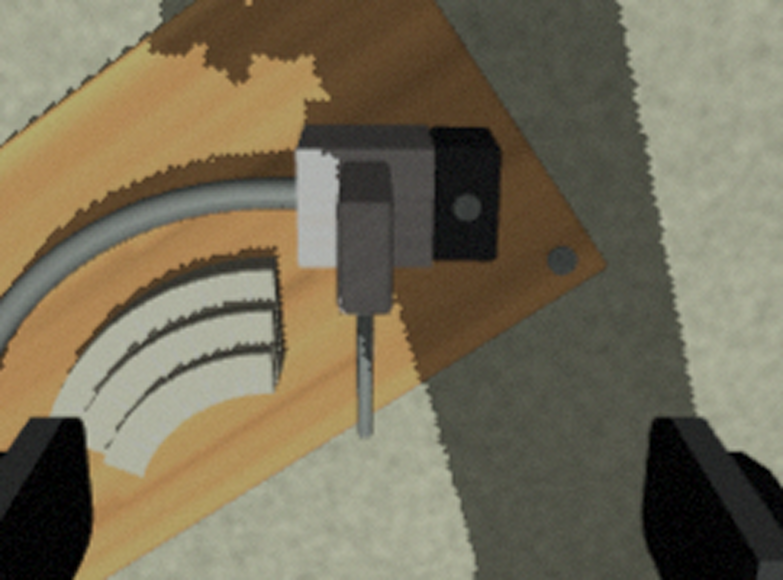

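The carriage stands square against the end block. Its tab top is at (277–295, 199–238), against a predicted (274–294, 200–239). The gripper is clear above it.

```bash
python3 -c "
from workcell import hand_in
print(hand_in())"
```

```text
the job is handed in; nothing more can be done
None
```

I slid the gauge carriage round the bend and left it released and square against the end block, within about 2 mm of the parked point by the wrist camera; the straight-rod carriage was not touched, and the job is handed in (no verdict shown).

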